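# Fetch the vial from behind the bottle and the beaker

### The arm

A 6-joint arm with a two-finger parallel gripper is mounted at the origin on a cart in front of the work surface, level with it; the furniture and walls round the work are solid. World frame = base frame: x ahead of the robot, y to its left, z up, the work surface at z = 0. Lengths are in m, angles in rad, forces in N, time in s.
With the tool pointing down it reaches from about 0.25 to 0.8 m from the base axis. Payload 3.9 kg.
Tool frame: the origin (TCP) lies midway between the tips of the shut fingers; the grasp point (between the pads) lies 19 mm behind it; y points along the fingers, z is the direction in which the jaws open and shut, and the axes are right-handed (so a half turn about y gives the same grasp; the last joint's range is limited). The gripper opens to 85 mm and grips with 20 to 120 N. Pads are 22 mm wide; open, the fingers measure 114 mm over their backs; the gripper's body (76 mm by 85 mm) begins 54 mm behind the grasp point. The pads swing forward as they close: fully open they stand 13 mm farther back than shut.
Start: joints at [-1.229, 0.26, -0.138, 1.173, 0, 1.571], TCP at [0.176, -0.495, 0.231] pointing down, gripper open.
Joint ranges: [-2.78, 2.78], [-0.83, 1.72], [-1.28, 1.37], [-1.9, 2.12], [-1.57, 1.48], [-3.14, 3.14]. Speed limits (rad/s): [2.57, 2.57, 3.14, 3.14, 3.14, 3.14].

### API

Orientations are given as a unit quaternion [x, y, z, w].
In Python, from bench import arm, effector, kin, cams gives the robot as it stands. Calls block until the motion is done:
- arm.movep(position, orientation): joint-space move of the TCP to a pose.
- arm.move_linear(position, rotation=None, vel=0.15, stop_force=None): straight line of the TCP; rotation=None keeps the orientation; vel is the mean speed in m/s. With stop_force (N) it stops when the force on the tool has changed by that much, and returns True; else False.
- arm.movej(angles): joint-space move.
- effector.set_gripper(opening, f_grip=None): opening from 0.0 (shut) to 1.0 (fully open); f_grip is the grip in N (None keeps the last); returns when the fingers have stopped.
- arm.sleep(seconds).
- kin.inverse_kinematics(position, orientation): joint angles nearest the present ones, or None.
- arm.get_obs(): the state.
- cams.capture(name): name is "scene" or "top" or "wrist"; returns a dict with "frame" (420x560x3 uint8, blue, green, red), "vertical_fov" (degrees; the focal length in pixels is half the picture's height over the tangent of half this angle, whatever the lens; pixels are square), "cx", "cy" (the principal point, pixels), "dist" ([k1, k2, p1, p2, k3] as OpenCV has them; the pictures are not rectified), "camera_from_world" (4x4, takes a point from world to camera coordinates). Camera axes: x right, y down, z forward; pixel columns grow to the right and rows downward; lengths in m; the calibration is good to about 2 mm. A picture is of the moment at which its call begins. There is no depth.
A pose or a line that the arm cannot do raises arm.MotionError and nothing moves.
- arm.job_done(): hands the job in, once; it reports no verdict.
The state is a dict: "time_s": time; "joints": joint angles; "qd": joint speeds; "joint_efforts": joint torques, N m; "tool_pos": TCP position; "orientation": TCP orientation; "force": force on the tool from outside, world axes, zero at the start; "ft_torque": the same for the moment, N m; "grip_width": opening from 0.0 (shut) to 1.0 (fully open).
Only numpy, scipy, OpenCV 4.12 (cv2) and the standard library are available. Lean on these libraries where they do the work, as an engineer would, in place of code of your own. Each camera call takes 0.05 s, during which the arm holds its last target. There are 200 camera calls.

### The job

The black-capped vial at the rear of the grey sheet-metal storage stand is boxed in by a brown dropper bottle and a glass beaker. First set both of these aside, upright, on the dark rubber mat, and leave them there while you take the vial out and stand it upright in the middle of the shallow aluminium dish. Then put the bottle and the beaker back in the stand, upright, each on the very spot it came from, without tipping anything or shifting the cork and the brass weight that stand nearby.

Things in the scene. Friction and masses are not known exactly. Their poses are not given: they have to be found in the camera images.
- stand: fixed grey sheet-metal stand, 205 x 74 mm (x, y); origin on the bench at its middle, x along the lane to its rear (away from the robot). Floor top 4 mm above the bench; lips 8 mm high at the sides (y = +-36 mm), 12 mm at the rear end. Ringed stations at y = 0: front x = -70, middle x = -8, rear x = +38 mm. Cheeks 54 mm high beside the rear one: x = +25 to +89 mm, inner faces y = +-22 mm
- bottle: loose brown dropper bottle with black screw cap, 38 mm diameter, 82 mm tall, straight-sided up to about 45 mm; 50 to 100 g. It stands on the front or the middle station. Origin: centre of its underside, z up
- beaker: loose clear glass beaker, 54 mm diameter over the rim, about 50 mm at the foot, 70 mm tall, open at the top; 60 to 130 g. It stands on the front or the middle station, whichever the bottle does not. Origin: centre of its underside, z up
- vial: loose vial with cream body and black screw cap, 22 mm diameter, 58 mm tall, about 25 g, on the rear station of the stand between the cheeks, with too little room for fingers beside it: pinch it along the lane (stand's x), one finger in the emptied middle station, one behind the vial. Origin: centre of its underside, z up
- mat: fixed dark rubber mat, the side area, 70 x 160 x 3 mm (x, y, z), flat on the bench; origin at the centre of its underside, its top 3 mm above that. Its long side is its y axis
- dish: fixed shallow round aluminium dish (nested pans), 69 mm diameter, rim 14 mm high; origin at the centre of its underside; things stand on its floor, 9 mm above the bench
- cork: loose cork stopper, a bystander, 25 mm diameter, 38 mm tall, standing on the bench; leave it. Origin: centre of its underside
- brass_weight: loose brass weight with a knob, a bystander, 29 mm diameter, 40 mm tall, standing on the bench; leave it. Origin: centre of its underside
Things that resemble listed ones, but are neither listed nor needed, are in the scene too. What is shaped like the bottle but green is not meant.

How it is judged:
On the way, in this order (a step that is already met when the one before it is completed fails the run):
1. bottle and beaker both stand upright on the mat, let go (angle between each of bottle, beaker's own z axis and vertical below 0.12 rad and contact force between each of bottle, beaker and the fingers below 0.1 N and linear speed of each of bottle, beaker below 0.03 m/s and x of bottle in the frame of mat between -0.035 and 0.035 m and y of bottle in the frame of mat between -0.08 and 0.08 m and z of each of bottle, beaker in the frame of mat below 0.008 m and x of beaker in the frame of mat between -0.035 and 0.035 m and y of beaker in the frame of mat between -0.08 and 0.08 m), for 0.2 s.
2. the vial stands upright in the middle of the dish, let go, while bottle and beaker still stand on the mat (all of step 1 and angle between vial's own z axis and vertical below 0.12 rad and contact force between vial and the fingers below 0.1 N and linear speed of vial below 0.03 m/s and horizontal distance between vial and dish below 0.015 m and z of vial in the frame of dish below 0.017 m), for 0.2 s.
At the end, for the whole second after the job is handed in: the vial stands upright in the dish, its axis within 15 mm of the dish's centre; bottle and beaker stand upright in the stand, each within 13 mm of where it stood at the start; all released and at rest (angle between each of vial, bottle, beaker's own z axis and vertical below 0.12 rad and contact force between each of vial, bottle, beaker and the fingers below 0.1 N and linear speed of each of vial, bottle, beaker below 0.03 m/s and horizontal distance between vial and dish below 0.015 m and z of vial in the frame of dish below 0.017 m and distance of each of bottle, beaker from where it was at the start of the episode below 0.013 m); the robot touches nothing.
It fails at once if the brown bottle is tipped by more than 0.5 rad (angle between bottle's own z axis and vertical above 0.5 rad).
It fails at once if the beaker is tipped by more than 0.5 rad (angle between beaker's own z axis and vertical above 0.5 rad).
It fails at once if the vial is tipped by more than 0.5 rad (angle between vial's own z axis and vertical above 0.5 rad).
It fails at once if the cork is shifted by more than 15 mm (distance of cork from where it was at the start of the episode above 0.015 m).
It fails at once if the brass weight is shifted by more than 15 mm (distance of brass_weight from where it was at the start of the episode above 0.015 m).
It also fails if it takes over 128 s, if anything falls off the work surface, if the arm or the gripper's body presses on something with over 40 N, if the wrist force passes 120 N, or if a joint passes its speed limit or range.

## Working session

There is one attempt and no reset: what is moved stays moved. The work goes in short steps, each a Python script; the robot and the scene stay as the last script left them, time stands still between calls to the robot, and variables do not carry over. Pictures are saved under pics/ and viewed, about 12 in all and at most 16, crops included, and the job is handed in when it is done.

```bash
ls; mkdir -p pics
python3 - <<'E'
from bench import arm, cams
import cv2, numpy as np
for n in ("scene","top"):
    c=cams.capture(n); cv2.imwrite(f"pics/{n}0.png",c["frame"])
    print(n,c["vertical_fov"],c["cx"],c["cy"],c["dist"]); print(np.round(c["camera_from_world"],3).tolist())
o=arm.get_obs(); print({k:np.round(v,3).tolist() for k,v in o.items()})
E
```

```text
pics
scene 48.75129648028926 278.42560911820146 210.83536596872509 [-0.10928433  0.          0.          0.          0.        ]
[[-0.905, -0.426, -0.01, 0.512], [-0.241, 0.531, -0.812, 0.094], [0.351, -0.732, -0.583, 1.01], [0.0, 0.0, 0.0, 1.0]]
top 45.23793968046231 278.3338074764061 205.75291180921246 [-0.15091942  0.          0.          0.          0.        ]
[[0.008, -1.0, 0.017, 0.137], [-0.993, -0.01, -0.115, 0.502], [0.115, -0.016, -0.993, 1.209], [0.0, 0.0, 0.0, 1.0]]
{'time_s': 0.1, 'joints': [-1.229, 0.261, -0.139, 1.173, 0.0, 1.571], 'qd': [-0.001, -0.0, 0.001, -0.001, -0.001, 0.0], 'joint_efforts': [0.0, -40.651, 25.453, 0.01, 0.0, -0.0], 'tool_pos': [0.176, -0.494, 0.231], 'orientation': [-0.12, 0.697, -0.696, 0.12], 'force': [-0.251, 0.096, 0.011], 'ft_torque': [-0.041, 0.02, 0.036], 'grip_width': 0.998}
```

View pics/scene0.png

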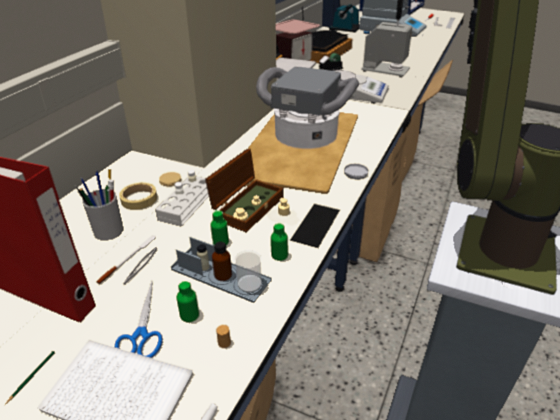

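View pics/top0.png

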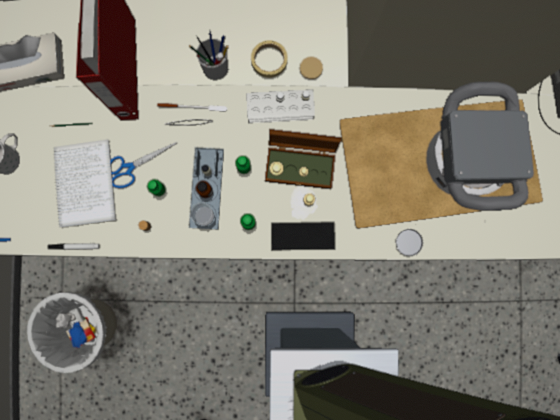

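The scene view shows the stand with vial (203,255), bottle (221,263), and beaker in front (248,265). From the top, the stand is centred near (206,189), with vial (207,168), bottle (204,189) and beaker (203,213). The mat is at (303,236), the dish at (408,242), the cork at (144,226) and the brass weight at (309,199). There are green decoys at (243,164), (248,222) and (156,187).

```bash
cat > h.py <<'E'
from bench import arm, effector, kin, cams
import cv2, numpy as np
from scipy.spatial.transform import Rotation as R
def K(c):
    f=c["frame"].shape[0]/2/np.tan(np.radians(c["vertical_fov"])/2)
    return np.array([[f,0,c["cx"]],[0,f,c["cy"]],[0,0,1.]])
def ray(c,uv):
    p=cv2.undistortPoints(np.array([[uv]],float),K(c),np.array(c["dist"],float))[0,0]
    T=np.array(c["camera_from_world"]); 
    return -T[:3,:3].T@T[:3,3], T[:3,:3].T@np.array([p[0],p[1],1])
def onz(c,uv,z):
    o,d=ray(c,uv); return o+d*(z-o[2])/d[2]
def proj(c,P):
    T=np.array(c["camera_from_world"])
    return cv2.projectPoints(np.array(P,float).reshape(-1,1,3),cv2.Rodrigues(T[:3,:3])[0],T[:3,3],K(c),np.array(c["dist"],float))[0][:,0]
def quat(ang):
    """tool down, jaw axis (tool z) at world heading ang"""
    z=np.array([np.cos(ang),np.sin(ang),0]); y=np.array([0,0,-1.]); x=np.cross(y,z)
    return R.from_matrix(np.c_[x,y,z]).as_quat()
def snap(n,fn,crop=None,s=1):
    c=cams.capture(n); f=c["frame"]
    if crop: f=f[crop[1]:crop[3],crop[0]:crop[2]]
    cv2.imwrite(f"pics/{fn}.png",cv2.resize(f,None,fx=s,fy=s,interpolation=cv2.INTER_CUBIC)); return c
E
python3 - <<'E'
from h import *
c=snap("top","topcrop",(130,140,330,260),4)
for n,uv,z in [("vial",(207,168),.062),("bottle",(204,189),.086),("beaker",(203,213),.05),("mat",(303,236),.003),("dish",(408,242),.014),
 ("cork",(144,226),.038),("weight",(309,199),.04),("g1",(243,164),.08),("g2",(248,222),.08),("g3",(156,187),.08)]: print(n,onz(c,uv,z).round(3))
hsv=cv2.cvtColor(c["frame"],cv2.COLOR_BGR2HSV)
def rect(m,box):
    M=np.zeros_like(m);x0,y0,x1,y1=box;M[y0:y1,x0:x1]=m[y0:y1,x0:x1]
    k=max(cv2.findContours(M,cv2.RETR_EXTERNAL,cv2.CHAIN_APPROX_NONE)[0],key=cv2.contourArea)
    return cv2.minAreaRect(k),cv2.minEnclosingCircle(k)
r,_=rect((hsv[...,2]<50).astype(np.uint8),(255,210,350,256)); P=np.array([onz(c,p,.003)[:2] for p in cv2.boxPoints(r)]); print("mat",P.round(3),P.mean(0))
print(c["frame"][150,225],c["frame"][220,193],c["frame"][200,192], c["frame"][242,408],c["frame"][242,440])
o=arm.get_obs()
for p in [(.45,.1,.3),(.35,.2,.3)]:
  print(kin.inverse_kinematics(p,quat(0)),kin.inverse_kinematics(p,quat(np.pi/2)))
w=cams.capture("wrist"); T=np.array(w["camera_from_world"]); Rt=R.from_quat(o["orientation"]).as_matrix()
print("wristcam in tool",Rt.T@(-T[:3,:3].T@T[:3,3]-o["tool_pos"]), (T[:3,:3]@Rt).round(2), w["vertical_fov"])
E
```

```text
vial [0.587 0.315 0.062]
bottle [0.532 0.317 0.086]
beaker [0.479 0.323 0.05 ]
mat [0.429 0.079 0.003]
dish [ 0.415 -0.184  0.014]
cork [0.447 0.469 0.038]
weight [0.517 0.067 0.04 ]
g1 [0.594 0.227 0.08 ]
g2 [0.456 0.213 0.08 ]
g3 [0.537 0.433 0.08 ]
mat [[0.459 0.158]
 [0.463 0.004]
 [0.399 0.003]
 [0.395 0.156]] [0.42937282 0.08001144]
[189 205 207] [138 134 126] [132 125 114] [183 179 177] [184 200 201]
[ 0.21866895  0.12794457 -0.12902632  1.31382543  0.          1.78946527] [ 0.21866895  0.12794457 -0.12902632  1.31382543  0.          0.21866895]
[ 0.51914611  0.02642318 -0.24197536  1.30239779  0.          2.08994244] [ 0.51914611  0.02642318 -0.24197536  1.30239779  0.          0.51914611]
wristcam in tool [-0.08062625 -0.14302499 -0.00100807] [[ 0.   -0.    1.  ]
 [ 0.95 -0.31 -0.  ]
 [ 0.31  0.95 -0.  ]] 66.93830684361896
```

View pics/topcrop.png

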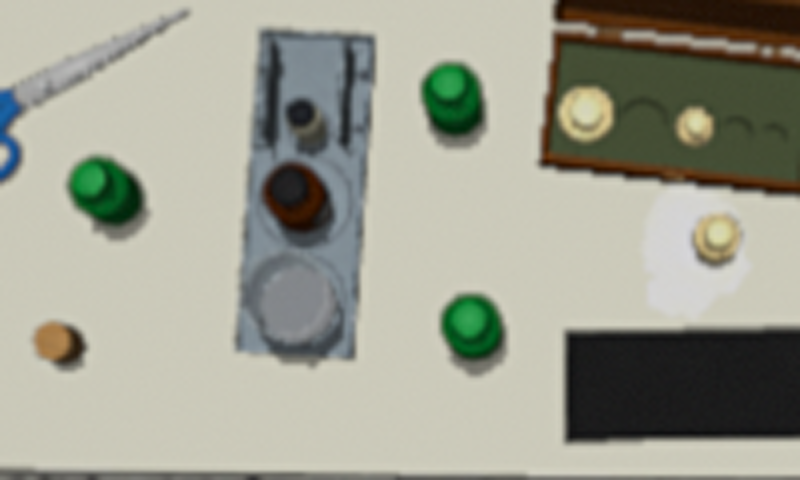

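The top crop confirms the order: beaker on the front station, bottle in the middle, vial at the rear. Stand corners in the crop are about (262,30), (374,36), (354,358) and (237,351). I'll move above the stand for a close look.

Run:
```python
from h import *
c=cams.capture("top")
C=[onz(c,(130+u/4,140+v/4),z)[:2] for u,v,z in [(262,30,.012),(374,36,.012),(354,358,.006),(237,351,.006)]]
C=np.array(C); print(C.round(3)); m=C.mean(0); d=(C[0]+C[1]-C[2]-C[3]); h=np.arctan2(d[1],d[0]); print("stand",m,h,np.linalg.norm(d)/2)
s=m+np.array([np.cos(h),np.sin(h)])*-.02
q=quat(h+np.pi/2)
arm.movep([s[0],s[1],.30],q)
w=snap("wrist","w1")
np.save("w1.npy",w,allow_pickle=True); print(arm.get_obs()["tool_pos"],arm.get_obs()["time_s"])
X=np.array([[np.cos(h),-np.sin(h)],[np.sin(h),np.cos(h)]])
for n,x,z in [("beaker",-.07,.074),("bottle",-.008,.086),("vial",.038,.062)]: print(n,m+X@[x,0],proj(w,[*(m+X@[x,0]),z]))
```

```text
[[0.649 0.352]
 [0.646 0.281]
 [0.443 0.289]
 [0.446 0.362]]
stand [0.54602411 0.32103097] -0.047790020587845684 0.2031270103841638
[0.5264495  0.32118663 0.29998453] 3.4167
beaker [0.47610403 0.324375  ] [[279.45268352 136.5887158 ]]
bottle [0.53803324 0.32141314] [[279.57219067 192.19727265]]
vial [0.58398072 0.31921564] [[279.68595382 222.64045945]]
```

View pics/w1.png

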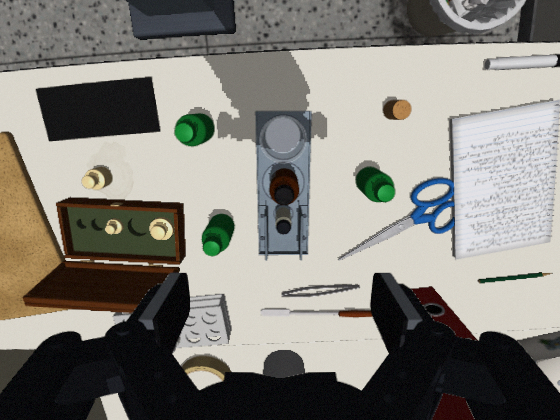

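Run:
```python
from h import *
w=np.load("w1.npy",allow_pickle=True).item(); f=w["frame"]
cv2.imwrite("pics/w1c.png",cv2.resize(f[105:265,240:330],None,fx=3.7,fy=3.7,interpolation=cv2.INTER_CUBIC))
g=cv2.cvtColor(f,cv2.COLOR_BGR2GRAY)
for n,(x0,y0,x1,y1),z in [("botcap",(268,178,302,206),.086),("vialcap",(272,216,294,236),.062)]:
    m=np.zeros_like(g); m[y0:y1,x0:x1]=(f[y0:y1,x0:x1].max(2)<45)
    k=max(cv2.findContours(m,0,1)[0],key=cv2.contourArea); (cx,cy),r=cv2.minEnclosingCircle(k); print(n,cx,cy,r,cv2.boundingRect(k),onz(w,(cx,cy),z).round(4))
print(cv2.HoughCircles(cv2.resize(g[105:180,250:320],None,fx=4,fy=4,interpolation=2),cv2.HOUGH_GRADIENT,1.2,20,param1=80,param2=25,minRadius=60,maxRadius=110))
```

```text
botcap 284.0 191.5 13.647443771362305 (273, 178, 22, 28) [0.5375 0.3266 0.086 ]
vialcap 283.0 226.5 7.159010887145996 (277, 220, 14, 14) [0.5894 0.3232 0.062 ]
[[[135.       130.20001   89.28    ]
  [127.8      149.40001  108.      ]
  [118.200005 118.200005 106.68001 ]
  [162.6      130.20001  101.4     ]
  [107.4      137.40001   97.44    ]
  [132.6      103.8       83.64    ]
  [144.6      299.40002   65.28    ]
  [124.200005 299.40002   72.12    ]
  [151.8      111.00001   62.76    ]]]
```

View pics/w1c.png

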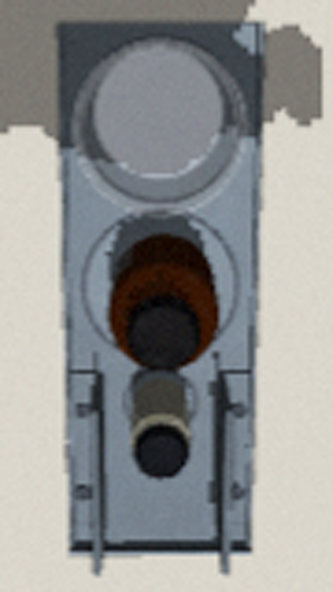

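Run:
```python
from h import *
w=np.load("w1.npy",allow_pickle=True).item()
for n,u,v,z in [("bottlecap",163,332,.086),("bottle ring",160,284,.004),("vialcap",162,452,.062),("vial ring",160,395,.004),("beaker rim",160,122,.074),("beaker foot",158,107,.006),("front edge mid",162,24,.005),("rear edge",160,549,.012)]:
    print(n,onz(w,(240+u/3.7,105+v/3.7),z).round(4))
c=cams.capture("top")
for n,u,v,z in [("bottlecap",290,187,.086),("vialcap",301,113,.062),("beaker rim",292,295,.07),("ring mid",303,201,.004)]:
    print("top",n,onz(c,(130+u/4,140+v/4),z).round(4))
```

```text
bottlecap [0.5413 0.3265 0.086 ]
bottle ring [0.5439 0.3262 0.004 ]
vialcap [0.5904 0.3241 0.062 ]
vial ring [0.5882 0.3241 0.004 ]
beaker rim [0.4779 0.3286 0.074 ]
beaker foot [0.4781 0.3285 0.006 ]
front edge mid [0.4493 0.3313 0.005 ]
rear edge [0.6507 0.3211 0.012 ]
top bottlecap [0.5376 0.3209 0.086 ]
top vialcap [0.5865 0.3188 0.062 ]
top beaker rim [0.4755 0.3203 0.07  ]
top ring mid [0.5413 0.3237 0.004 ]
```

```bash
cat >> h.py <<'E'
H=-.046; QS=quat(H+np.pi/2); QM=quat(0.); QV=quat(H)
BOT=(.541,.325); BEA=(.478,.327); VIA=(.589,.323); MB=(.429,.040); ME=(.429,.118); DISH=(.415,-.184)
def st(t):
    o=arm.get_obs(); print(t,round(o["time_s"],2),np.round(o["tool_pos"],4),np.round(o["force"],2),round(float(o["grip_width"]),3))
def pick(xy,q,z,op,f=30,up=.2):
    arm.movep([*xy,up],q); effector.set_gripper(op)
    print("hit",arm.move_linear([*xy,z],vel=.12,stop_force=6)); st("down")
    effector.set_gripper(0.,f); st("grip"); arm.move_linear([*xy,up],vel=.12); st("up")
def place(xy,q,z,op,up=.2):
    arm.movep([*xy,up],q); arm.move_linear([*xy,z+.03],vel=.15)
    print("hit",arm.move_linear([*xy,z],vel=.04,stop_force=4)); st("set")
    effector.set_gripper(op); st("open"); arm.sleep(.1); arm.move_linear([*xy,up],vel=.15)
E
python3 - <<'E'
from h import *
pick(BOT,QS,.020,1.0)
snap("wrist","w2")
E
```

```text
hit False
down 5.82 [0.5416 0.3254 0.0208] [ 0.39 -0.31  0.48] 0.999
grip 6.33 [0.5413 0.3252 0.0205] [-1.12  0.43  3.28] 0.433
up 7.97 [0.5405 0.3247 0.1991] [-0.46 -0.86 -0.48] 0.43
```

View pics/w2.png

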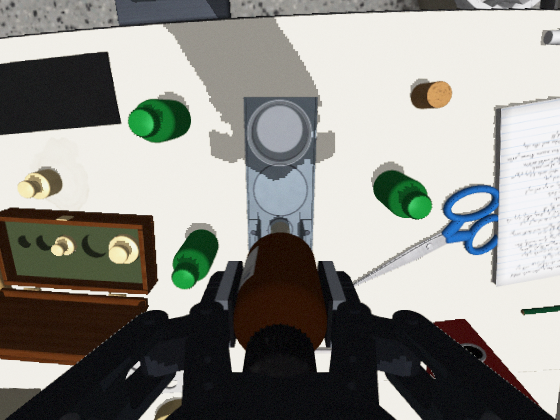

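The bottle is held straight between the pads, and the beaker (280,130) and vial stayed put. Next I place the bottle and fetch the beaker.

Run:
```python
from h import *
place(MB,QM,.0185,.68)
pick(BEA,QS,.025,1.0)
snap("wrist","w3")
```

```text
hit True
set 11.05 [0.4284 0.0399 0.0194] [-0.34 -0.4   5.12] 0.434
open 11.39 [0.4275 0.0398 0.0188] [0.48 0.14 0.49] 0.677
hit False
down 15.97 [0.4786 0.3274 0.0257] [-0.8  -0.17 -0.14] 1.002
grip 16.38 [0.4783 0.3271 0.0256] [-0.52 -0.91  4.09] 0.607
up 17.98 [0.4775 0.3267 0.1991] [-0.57  0.17 -0.02] 0.608
```

View pics/w3.png

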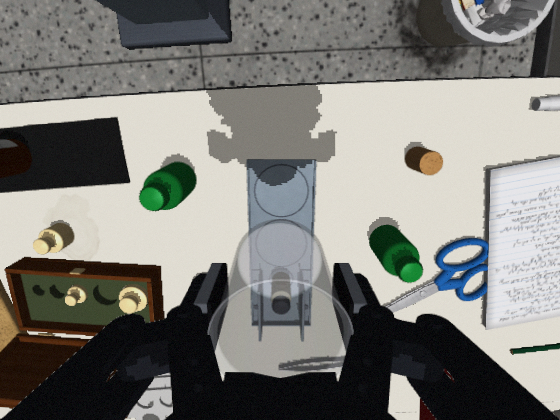

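The beaker is held squarely, the vial is visible through the glass at (281,290), and the stations are empty. I set it on the mat, check, and refine the vial and dish positions.

Run:
```python
from h import *
place(ME,QM,.0235,.85)
arm.movep([.415,-.10,.30],QM)
w=snap("wrist","w4"); np.save("w4.npy",w,allow_pickle=True)
print("dish pred",proj(w,[*DISH,.014])); st("")
```

```text
hit True
set 20.95 [0.4284 0.1179 0.0246] [-1.12 -0.    5.36] 0.607
open 21.29 [0.4274 0.1175 0.024 ] [-0.53 -0.27 -0.53] 0.851
dish pred [[279.87226997 230.7246094 ]]
 23.72 [ 0.4147 -0.0991  0.299 ] [-0.05  0.   -0.42] 0.852
```

View pics/w4.png

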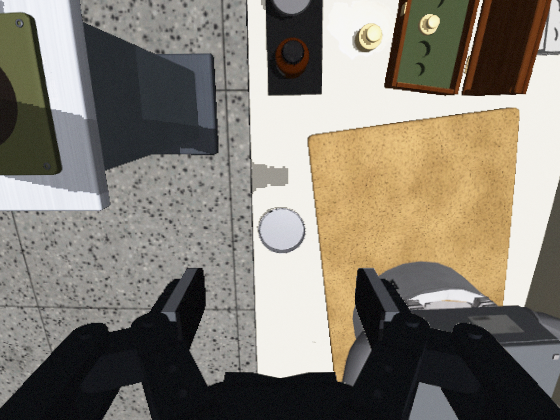

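The dish is at (281,230), about 2 mm from the top-view estimate. The bottle (292,57) stands on the mat with the beaker beside it. Next is the vial.

```bash
sed -i 's/DISH=(.415,-.184)/DISH=(.416,-.184)/' h.py
python3 - <<'E'
from h import *
pick(VIA,QV,.020,.62,25)
snap("wrist","w5")
E
```

```text
hit False
down 27.41 [0.5897 0.3234 0.0209] [0.76 0.26 0.6 ] 0.618
grip 27.78 [0.5894 0.3232 0.0206] [0.52 0.52 2.8 ] 0.25
up 29.43 [0.5886 0.3227 0.199 ] [ 0.37 -1.2  -0.23] 0.246
```

View pics/w5.png

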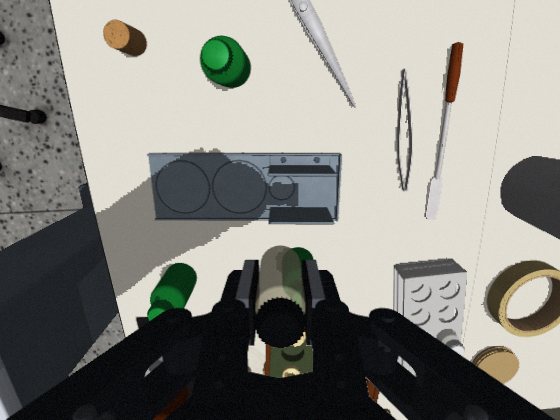

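The vial is gripped upright, and the empty stand and its rings are visible. I place it in the dish.

Run:
```python
from h import *
place(DISH,QM,.0235,.42)
arm.movep([.415,-.10,.30],QM)
w=snap("wrist","w6",(180,0,400,300),2); snap("top","t6",(260,180,430,270),4)
for n,p in [("dish",[*DISH,.014]),("cap",[*DISH,.067])]: print(n,proj(w,p)-[180,0])
```

```text
hit True
set 33.21 [ 0.4157 -0.1838  0.0254] [-0.29 -0.07  3.38] 0.248
open 33.5 [ 0.4147 -0.1834  0.025 ] [ 0.34  1.   -0.38] 0.418
dish [[100.22438838 230.04467753]]
cap [[100.25083508 244.88105933]]
```

View pics/w6.png

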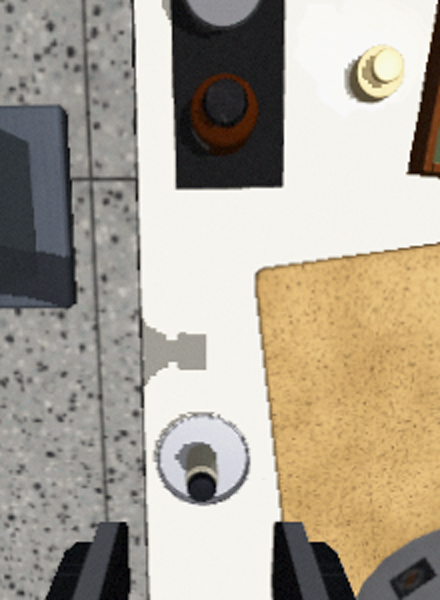

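View pics/t6.png

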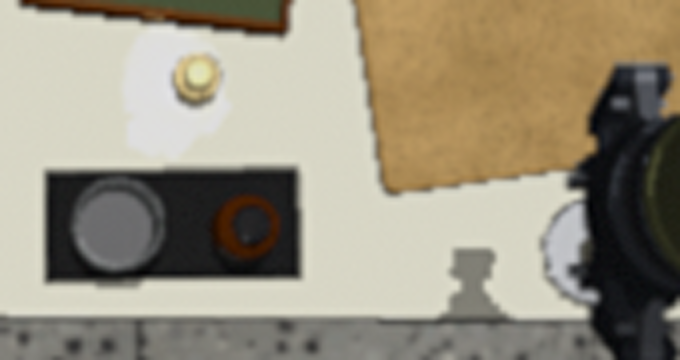

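The vial stands upright in the dish (cap at (101,243), predicted (100,245)), and the bottle and beaker are upright on the mat. Now both go back.

Run:
```python
from h import *
pick(MB,QM,.019,.68)
place(BOT,QS,.0185,.8)
pick(ME,QM,.024,.85)
place(BEA,QS,.0235,.95)
arm.movep([.5264,.3212,.30],quat(-.04779+np.pi/2))
w=snap("wrist","w7",(240,105,330,265),3.7); snap("scene","s7"); st("end")
```

```text
hit False
down 38.33 [0.4295 0.04   0.0195] [-0.01 -0.41 -0.79] 0.68
grip 38.63 [0.4294 0.04   0.0196] [-1.64 -0.58  5.88] 0.439
up 40.29 [0.4285 0.0399 0.1993] [ 0.03  0.38 -0.04] 0.435
hit True
set 43.27 [0.5404 0.3246 0.0205] [-0.36 -0.86  4.71] 0.43
open 43.68 [0.5396 0.3242 0.0197] [-0.31  0.59  0.72] 0.798
hit False
down 48.12 [0.4296 0.1181 0.0245] [-0.14  0.82  0.61] 0.849
grip 48.43 [0.4292 0.1181 0.0246] [-0.69  0.69  6.19] 0.612
up 50.05 [0.4284 0.1178 0.1993] [-0.45  0.15 -0.3 ] 0.607
hit True
set 52.93 [0.4775 0.3265 0.0255] [-0.62 -0.84  3.77] 0.606
open 53.33 [0.4767 0.3261 0.0249] [-0.14 -0.64 -0.19] 0.948
end 55.37 [0.5254 0.3208 0.298 ] [-0.01 -0.32  0.14] 0.95
```

View pics/w7.png

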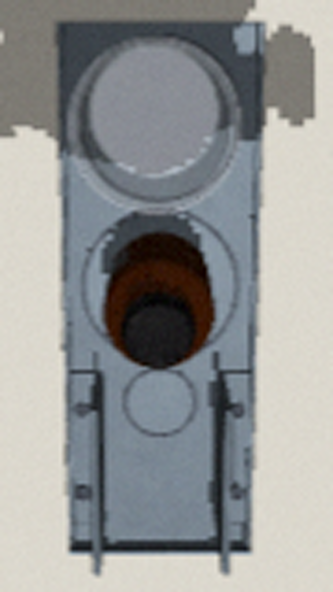

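View pics/s7.png

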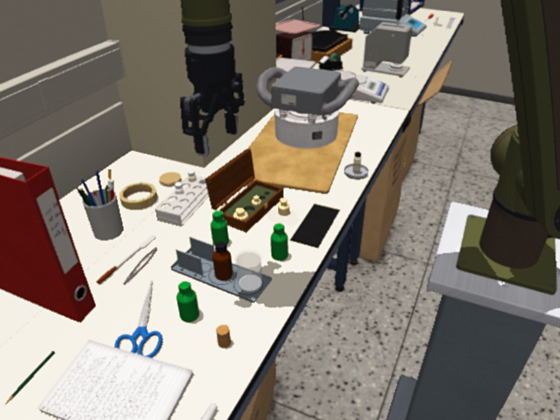

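In the same close view as at the start, the bottle cap moved from (163,332) to (158,330) and the beaker from (160,122) to (155,122). That is under 2 mm each. The scene view shows everything upright, with the cork and brass weight where they were.

```bash
python3 -c "
from bench import arm
arm.job_done()"
```

```text
the job is handed in; nothing more can be done
```

The job is done and handed in at about 55 s of the 128 s allowed. I set the bottle and then the beaker on the mat. I took the vial out with a pinch along the lane and stood it in the dish. Then I put the bottle and the beaker back on their stations.

**Last checks:**
- **Vial:** it stands upright in the dish. Its cap was within about 2 px (about 2 mm) of the expected position.
- **Bottle and beaker:** both are upright in the stand, each about 2 mm from its start spot in the repeated wrist view, against a limit of 13 mm.
- **Cork and brass weight:** both look unmoved in the scene view; I did not measure them.
- **Robot:** the gripper is open and clear of everything.

**Disagreements:** the top and wrist cameras differed by about 3–5 mm on the stand's position, so I used values between the two, closer to the wrist view. No check failed.

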